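# Change over the hold-down arm of the syringe jig

### The job

The dark metal hold-down arm on the syringe jig has to be used the other way round. Unscrew the black cap that keeps the arm on its pin, lift the cap off and stand it upright, open side down, on the floor of the steel tray; then lift the arm off the pin, turn it end for end, and put it back fully down on the pin with its wide paddle end over the glass barrel, pointing straight at the white block. Leave the cap in the tray and do not push the other things about.

Things in the scene. Friction and masses are not known exactly. Their poses are not given: they have to be found in the camera images.
- jig: Fixed jig: aluminium base plate 12 mm thick with a pin, a glass barrel in a cradle, a white block and a hand valve. Origin on the pin's axis at table height, z up; +x points from the pin to the barrel and the block. The plate spans x -95 to 190, y -130 to 75 mm. Round the pin is a steel boss 60 mm across whose flat top (z 42) carries the arm.
- barrel_mid (a point): Middle of the glass barrel's upper side, on the jig at x 100, z 40; the barrel (16 mm thick, 110 mm long) lies along the jig's y in a white cradle 38 x 76 mm.
- block_top (a point): Centre of the top of the jig's white block (jig x 156, z 70); it measures 57 x 90 mm and carries two black star knobs up to z 92. Steel rods run from its side at z 35 to an upright plate at jig y -122, z 57 high.
- valve_tip (a point): Top of the black stick of the hand valve on the jig (jig x -10, y -105, z 86); its aluminium block is 62 x 42 mm, 48 mm high.
- pin_tip (a point): Top centre of the fixed upright steel pin of the jig, 84 mm above the table and 42 mm above the boss; axes as the jig's. Pin core 20 mm across, with a coarse right-hand thread 33 mm across and 11 mm lead on its upper part, and a coned top.
- cap_center (a point): Black ribbed cap, 54 mm across (56 over ribs), 52 high, screwed on the pin, rim 2.5 mm above the arm; the point is on its axis, 26 mm above its rim, z up. 150 g, lower half hollow. Turns easily, anticlockwise from above to loosen; rises 11 mm a turn with 3 mm play, stays where left. Lifts off after 215 to 225 degrees in all (330 does no harm), cannot be pulled off before.
- bar_hub (a point): Dark grey metal arm, 196 long, 16 thick, 280 g; the point is the centre of its 45 mm hole, 8 mm above its underside; z up, x towards the paddle. Square hub 58 mm; from it bars 26 mm wide run along x and -x. The +x bar is bare from x 31 to 76 mm, then comes the paddle, 30 long and 56 wide. The -x bar ends, rounded, at x -88. At first the paddle points away from the block, within 15 degrees.
- bar_paddle (a point): Centre of the arm's paddle, 93 mm from the centre of the hole.
- tray: Fixed open steel tray 200 x 150 mm, 22 mm high, walls and floor 4 mm thick; origin under its centre at table height, x along its 200 mm side. On the robot's left or right.
- bushing_mid (a point): Brass bushing, 34 mm across, 30 mm high, standing in the tray; its centre. Bystander.
- spacer_mid (a point): Aluminium spacer block 30 x 22 x 25 mm standing on the jig's plate; its centre. Bystander.
- jar_mid (a point): Amber glass jar, 52 mm across, 75 mm high; its centre. Bystander.
- wrench_grip (a point): Wrench 150 mm long, flat on the table; a point on its handle. Bystander.
- spare_knob_mid (a point): Spare black star knob on a short stem, 52 mm across, 36 mm high on the table; its middle. Bystander.
Mind the look-alikes: they are no part of the job. What is shaped like the part that bears cap_center but red is not meant. Of the things that look like the part that bears bar_hub, the smaller one is meant.

How it is judged:
By the outcome, as a careful person would: the job done as asked, in the order asked, and still so for the second after the job is handed in, with the robot touching nothing.
It also fails if it takes over 72 s, if anything falls off the work surface, if the arm or the gripper's body presses on something with over 40 N, if the wrist force passes 120 N, or if a joint passes its speed limit or range.

### The arm

A 7-joint arm with a two-finger parallel gripper is mounted at the origin on the work surface. World frame = base frame: x ahead of the robot, y to its left, z up, the work surface at z = 0. Lengths are in mm, angles in rad, forces in N, time in s.
With the tool pointing down it reaches from about 400 to 925 mm from the base axis. Payload 5.6 kg.
Tool frame: the origin (TCP) lies at the very end of the fingers, on their centre line; the grasp point (between the pads) lies 19 mm behind it (robot.pinch_z is the distance from the TCP to the grasp point, in mm); z points along the fingers, y is the direction in which the jaws open and shut (so a half turn about z gives the same grasp; the last joint's range is limited). The gripper opens to 85 mm and grips with 20 to 120 N. Pads are 22 mm wide; open, the fingers measure 114 mm over their backs; the gripper's body (76 mm by 85 mm) begins 54 mm behind the grasp point. The pads swing forward as they close: fully open they stand 13 mm farther back than shut.
Start: joints at [1.274, 0.468, -0.012, 1.603, 0.006, 1.071, -0.056], TCP at [163.162, -629.195, 231.29] pointing down, gripper open.
Joint ranges: [-2.53, 2.53], [-0.31, 2.02], [-1.57, 1.55], [0.28, 2.44], [-1.29, 4.43], [0.15, 1.84], [-2.92, 2.92]. Speed limits (rad/s): [2.57, 2.57, 3.14, 3.14, 3.14, 3.14, 3.14].

### API

Orientations are given as a rotation vector (axis times angle).
In Python, from bench import robot gives the robot as it stands.
- The arm moves only by the tool apply_moves, never from a script. Its argument "motion" is a list of rows, each an object with "claw": the opening, from 0 (shut) to 1 (fully open); "dp": the shift along the tool's x, y, z in cm, a list of three; "turn": the turn, a rotation vector about the tool's x, y, z in degrees, a list of three. A call has 1 to 20 rows; each row shifts and turns the commanded pose from where the row before left it, along the tool's axes as they then stand; what a row does not reach is not made up. A row lasts 1/8 s, in which the tool goes at most 62.5 mm and 10.7 degrees, less where a joint would pass 70% of its speed; a pose out of reach is approached as far as the arm can. A call with a gripper value outside its range is refused whole. The fingers move at their own pace and stop on an object; the grip force is fixed at half the most. Time passes only in rows, so rows that do not move let the fingers close. It gives the time, the measured TCP pose, the force and the opening at its end, in the units of the state.
- robot.read_state(): the state, without advancing time (a new reading comes with each control period).
- robot.camera(name): name is "side" or "top" or "wrist"; returns (picture, depth): 480x640x3 uint8, red, green, blue; 480x640 float32, mm along the optical axis (not along the pixel's ray), 0 where there is no reading.
- robot.calibration(name): a dict with "K" (3x3 intrinsics, pixels), "k1" (the pictures are not rectified: a ray, as slopes to the right and down, at radius r is drawn at 1 + k1 r^2 times it, then the intrinsics apply), "pose" (4x4, takes a point from camera to world coordinates). Camera axes: x right, y down, z forward; pixel columns grow to the right and rows downward; lengths in mm; the calibration is good to about 2 mm. A picture is of the moment at which its call begins: read the wrist's pose just before it. calibration takes no time and is no camera call; for the wrist camera it gives the pose at the moment of the call.
- robot.sign_off(): hands the job in, once; it reports no verdict.
The state is a dict: "time_s": time; "qpos": joint angles; "qd": joint speeds; "joint_efforts": joint torques, N m; "tool_pos": TCP position; "eef_rot": TCP orientation; "force": force on the tool from outside, world axes, zero at the start; "ft_torque": the same for the moment, N m; "finger_gap": opening from 0.0 (shut) to 1.0 (fully open).
Only numpy, scipy, OpenCV 4.12 (cv2) and the standard library are available. Lean on these libraries where they do the work, as an engineer would, in place of code of your own. Each camera call takes 0.05 s, during which the arm holds its last target. There are 200 camera calls.

## Working session

There is one attempt and no reset: what is moved stays moved. The work goes in short steps, Python scripts to look and compute and a tool call to move; the robot and the scene stay as the last step left them, time stands still between calls to the robot, and variables do not carry over. Pictures are saved under pics/ and viewed, about 8 in all and at most 12, crops included, and the job is handed in when it is done.

Besides the shell and the picture viewer there is one more tool, called after "Emit:" as name([rows], argument=value, ...), one row to a line, values as JSON. apply_moves: Moves the arm, as the interface text tells. Its arguments: {"type":"object","properties":{"motion":{"type":"array","items":{"type":"object","properties":{"claw":{"type":"number"},"dp":{"type":"array","items":{"type":"number"}},"turn":{"type":"array","items":{"type":"number"}}}}}},"required":["motion"]}

```bash
mkdir -p pics; ls
cat > h.py <<'E'
import numpy as np, cv2
from bench import robot
from scipy.spatial.transform import Rotation as R
def grab(n):
    c=robot.calibration(n); p,d=robot.camera(n); return p,d,c
def world(c,u,v,z=None,depth=None):
    K=np.array(c["K"]);T=np.array(c["pose"]);k=c["k1"]
    d=np.array([(u-K[0,2])/K[0,0],(v-K[1,2])/K[1,1]]);s=d.copy()
    for _ in range(20): s=d/(1+k*(s@s))
    r=np.array([s[0],s[1],1.])
    if depth is not None: return T[:3,:3]@(r*depth)+T[:3,3]
    w=T[:3,:3]@r; return T[:3,3]+w*(z-T[2,3])/w[2]
def cloud(c,d):
    K=np.array(c["K"]);T=np.array(c["pose"]);k=c["k1"]
    v,u=np.mgrid[:480,:640]
    a=np.stack([(u-K[0,2])/K[0,0],(v-K[1,2])/K[1,1]],-1);s=a.copy()
    for _ in range(20): s=a/(1+k*(s**2).sum(-1,keepdims=True))
    P=np.concatenate([s,np.ones((480,640,1))],-1)*d[...,None]
    return P@T[:3,:3].T+T[:3,3]
def save(n,p): cv2.imwrite("pics/"+n,p[...,::-1])
E
python3 - <<'E'
from h import *
for n in("top","side"):
    p,d,c=grab(n); save(n+"0.png",p); np.savez("pics/%s0.npz"%n,p=p,d=d,K=c["K"],pose=c["pose"],k1=c["k1"]); print(n,np.round(c["pose"],2).tolist(),c["K"][0],c["k1"])
a=cv2.imread("pics/top0.png");b=cv2.imread("pics/side0.png")
s=robot.read_state();print(s)
E
```

```text
pics
top [[-0.01, -1.0, 0.09, 345.63], [-1.0, 0.01, -0.01, 8.59], [0.01, -0.09, -1.0, 1029.57], [0.0, 0.0, 0.0, 1.0]] [486.10216939   0.         317.94738859] 0.02066385160848874
side [[-0.99, -0.09, 0.13, 320.92], [-0.15, 0.52, -0.84, 975.73], [0.01, -0.85, -0.52, 683.14], [0.0, 0.0, 0.0, 1.0]] [610.42090633   0.         325.32854233] -0.17804319421321357
{'time_s': 0.1, 'qpos': array([ 1.2740213 ,  0.46828325, -0.01156804,  1.60354197,  0.00597064,
        1.07142396, -0.05629646]), 'qd': array([ 0.00122165, -0.00237032, -0.00100939, -0.00113275, -0.00090317,
       -0.00081362,  0.00114863]), 'joint_efforts': array([ 4.49514482e-04, -5.33519518e+01,  2.15570081e-02, -2.51964855e+01,
        1.15591142e-02,  4.25126549e-03, -2.73900156e-05]), 'tool_pos': array([ 162.98280958, -628.70461062,  230.43305068]), 'eef_rot': array([-3.11477773e+00, -3.97193507e-01,  4.87976741e-04]), 'force': array([ 0.34743166, -0.09365407,  0.63658135]), 'ft_torque': array([0.00693711, 0.02174109, 0.01340684]), 'finger_gap': 1.0035239640832734}
```

View pics/top0.png

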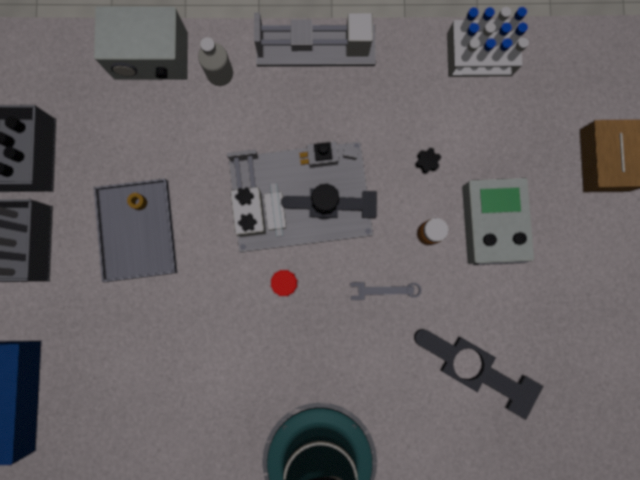

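View pics/side0.png

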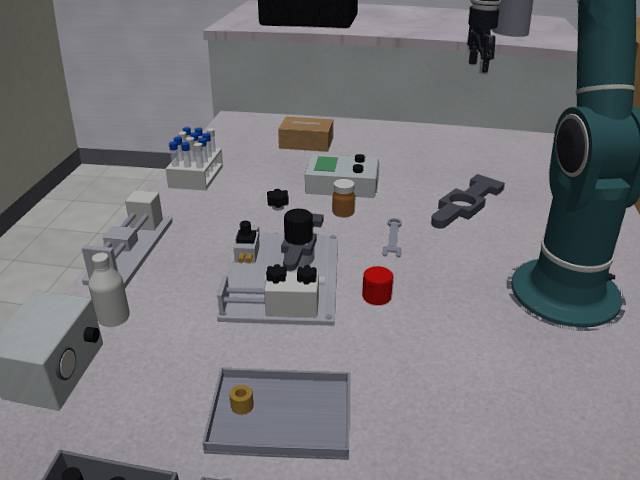

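Top view: the jig is in the middle, with the black cap at (324,199). The small dark arm has its paddle at (370,204) and its tail on the barrel at (284,203). The larger look-alike arm at (468,364) and the red cap at (284,283) are not meant. The tray is on the left at (137,230), with the bushing at (137,201). The side view agrees.

```bash
python3 - <<'E'
from h import *
f=np.load("pics/top0.npz");p,d=f["p"],f["d"];c=dict(K=f["K"],pose=f["pose"],k1=float(f["k1"]))
W=cloud(c,d);X,Y,Z=W[...,0],W[...,1],W[...,2]
v,u=np.mgrid[:480,:640]
def box(u0,u1,v0,v1): return (u>=u0)&(u<u1)&(v>=v0)&(v<v1)
def rect(m,z,name):
    m=cv2.morphologyEx(m.astype(np.uint8),cv2.MORPH_OPEN,np.ones((3,3)))
    cs,_=cv2.findContours(m,cv2.RETR_EXTERNAL,cv2.CHAIN_APPROX_NONE)
    k=max(cs,key=cv2.contourArea)[:,0]
    P=np.array([world(c,a,b,z=z)[:2] for a,b in k],np.float32)
    r=cv2.minAreaRect(P);print(name,np.round(r[0],1),np.round(r[1],1),round(r[2],2),"z",np.round(np.median(Z[m>0]),1));return P,r
g=p.astype(int).sum(-1)
print("tablez",np.median(Z[box(250,400,300,330)]))
rect(box(225,400,130,260)&(Z>7)&(Z<120),12,"plate")
rect(box(225,270,180,240)&(Z>55)&(g>380),70,"block")
P,r=rect(box(300,350,175,220)&(Z>95),112.5,"cap");print(cv2.minEnclosingCircle(P))
rect(box(335,385,180,225)&(Z>42)&(Z<70)&(g<250),58,"paddle side")
rect(box(85,185,170,290)&(Z>14),22,"tray")
hs=cv2.cvtColor(p,cv2.COLOR_RGB2HSV)
rect(box(120,155,180,220)&(hs[...,1]>120),30,"bush")
rect(box(275,310,180,220)&(g<250)&(Z>42)&(Z<75),58,"tail")
print("side spacer", [np.round(world(c,*q,z=12),0) for q in((350,152),(305,158))])
E
python3 - <<'E'
import cv2
a=cv2.imread("pics/top0.png")[130:260,220:400];cv2.imwrite("pics/crop1.png",cv2.resize(a,None,fx=4,fy=4,interpolation=2))
E
```

```text
tablez -0.2378411700901779
plate [548.5  26.8] [216.7 307.6] 6.57 z 13.8
block [503.3 139. ] [85.8 53. ] 6.61 z 69.3
cap [518.7 -15.6] [51.7 54.2] 89.53 z 111.6
((518.73046875, -15.614027976989746), 28.401962280273438)
paddle side [515.6 -79.7] [83.  55.6] 88.84 z 57.4
tray [533.2 375.1] [37.5 33.5] 46.1 z 20.9
bush [531.7 371.2] [35.3 31.4] 89.67 z 31.3
tail [520.2  42.8] [56.6 26.6] 89.56 z 57.4
side spacer [array([637., -74.,  12.]), array([624.,  23.,  12.])]
```

View pics/crop1.png

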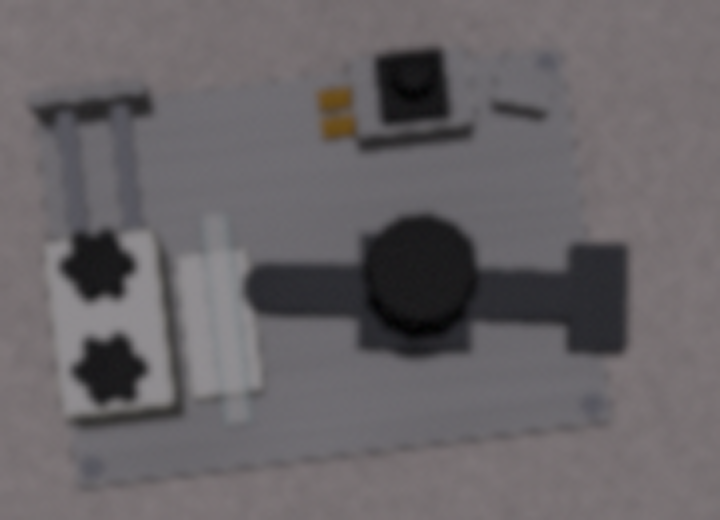

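Crop: round black ribbed cap at about (420,275) on the small arm, whose paddle is to the right and tail points left at the barrel. This fits the description. The spacer sits near (335,115), and the white block is on the left. I'll move above the cap now.

Emit:
apply_moves([
  {"dp": [3.56,-3.6,0],"claw": 1},
  {"dp": [3.56,-3.6,0]},
  {"dp": [3.56,-3.6,0]},
  {"dp": [3.56,-3.6,0]},
  {"dp": [3.56,-3.6,0]},
  {"dp": [3.56,-3.6,0]},
  {"dp": [3.56,-3.6,0]},
  {"dp": [3.56,-3.6,0]},
  {"dp": [3.56,-3.6,0]},
  {"dp": [3.56,-3.6,0]},
  {"dp": [3.56,-3.6,0]},
  {"dp": [3.56,-3.6,0]},
  {"dp": [3.56,-3.6,0]},
  {"dp": [3.56,-3.6,0]},
  {},
  {},
])

```text
invalid input
```

```bash
cat >> h.py <<'E'
def pose():
    s=robot.read_state();Rm=R.from_rotvec(s["eef_rot"]).as_matrix();return s,Rm
def todo(x,y,z,yaw=None):
    "tool-frame shift in cm; yaw= world azimuth wanted of tool y (mod 180)"
    s,Rm=pose();t=Rm.T@(np.array([x,y,z])-s["tool_pos"])/10
    az=np.degrees(np.arctan2(Rm[1,1],Rm[0,1]));az2=az
    print("t",round(s["time_s"],2),"pos",np.round(s["tool_pos"],1),"yaw_y",round(az,2),"z-axis",np.round(Rm[:,2],3),"q",np.round(s["qpos"],3),"gap",round(s["finger_gap"],3),"F",np.round(s["force"],1))
    print("  dp cm",np.round(t,2), "" if yaw is None else "tool-z turn %.1f"%(-(((yaw-az)+90)%180-90)))
E
python3 - <<'E'
from h import *
todo(518.7,-15.6,231)
f=np.load("pics/top0.npz");c=dict(K=f["K"],pose=f["pose"],k1=float(f["k1"]))
t=np.array([world(c,*q,z=22) for q in((96,188),(168,181),(176,271),(104,282))]);print(np.round(t,1),t.mean(0))
p,d,cw=grab("wrist");save("w1.png",p)
W=cloud(cw,d);Z=W[...,2]
np.savez("pics/w1.npz",p=p,W=W)
for lo,hi in((105,120),):
    m=(Z>lo)&(Z<hi);print(m.sum(),W[m].mean(0),W[m].min(0),W[m].max(0))
E
```

```text
t 0.1 pos [ 163.  -628.7  230.4] yaw_y -75.47 z-axis [-0.001  0.002 -1.   ] q [ 1.274  0.468 -0.012  1.604  0.006  1.071 -0.056] gap 1.004 F [ 0.3 -0.1  0.6]
  dp cm [ 4.982e+01 -5.042e+01  2.000e-02] 
[[560.  458.3  22. ]
 [574.1 309.7  22. ]
 [385.5 289.8  22. ]
 [364.4 435.7  22. ]] [470.99456736 373.36698226  22.        ]<stdin>:9: RuntimeWarning: Mean of empty slice.
  ret = um.true_divide(
Traceback (most recent call last):
ValueError: zero-size array to reduction operation minimum which has no identity
```

View pics/w1.png

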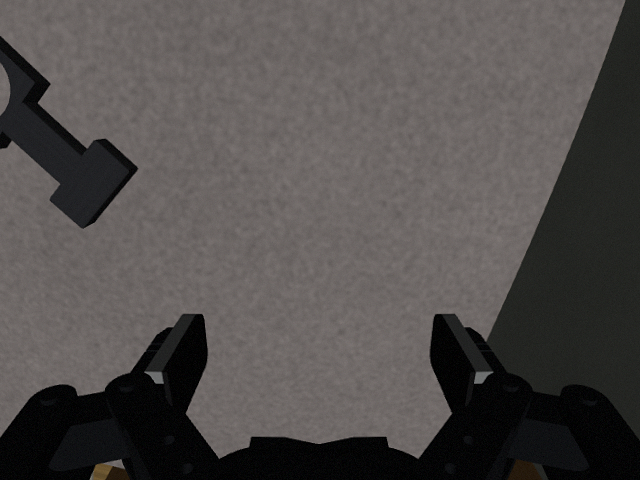

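The arm hasn't moved: the call was refused, so this picture only shows the start pose, with the larger look-alike at the left. I'll put all three fields in every row.

Emit:
apply_moves([
  {"claw": 1,"dp": [3.56,-3.6,0],"turn": [0,0,0]},
  {"claw": 1,"dp": [3.56,-3.6,0],"turn": [0,0,0]},
  {"claw": 1,"dp": [3.56,-3.6,0],"turn": [0,0,0]},
  {"claw": 1,"dp": [3.56,-3.6,0],"turn": [0,0,0]},
  {"claw": 1,"dp": [3.56,-3.6,0],"turn": [0,0,0]},
  {"claw": 1,"dp": [3.56,-3.6,0],"turn": [0,0,0]},
  {"claw": 1,"dp": [3.56,-3.6,0],"turn": [0,0,0]},
  {"claw": 1,"dp": [3.56,-3.6,0],"turn": [0,0,0]},
  {"claw": 1,"dp": [3.56,-3.6,0],"turn": [0,0,0]},
  {"claw": 1,"dp": [3.56,-3.6,0],"turn": [0,0,0]},
  {"claw": 1,"dp": [3.56,-3.6,0],"turn": [0,0,0]},
  {"claw": 1,"dp": [3.56,-3.6,0],"turn": [0,0,0]},
  {"claw": 1,"dp": [3.56,-3.6,0],"turn": [0,0,0]},
  {"claw": 1,"dp": [3.56,-3.6,0],"turn": [0,0,0]},
  {"claw": 1,"dp": [0,0,0],"turn": [0,0,0]},
  {"claw": 1,"dp": [0,0,0],"turn": [0,0,0]},
])

```text
time_s: 2.15
tool_pos: [518.6, -16.7, 230.8]
eef_rot: [3.116, 0.397, -0.002]
force: [-0.1, -1.1, 0.6]
finger_gap: 1.003
```

Run:
```python
from h import *
todo(518.7,-15.6,231)
p,d,cw=grab("wrist");save("w2.png",p);print(np.round(cw["pose"],2).tolist())
W=cloud(cw,d);Z=W[...,2];np.savez("pics/w2.npz",p=p,W=W)
m=(Z>105)&(Z<120)
if m.any():
  print(m.sum(),W[m].mean(0),cv2.minEnclosingCircle(W[m][:,:2].astype(np.float32)))
```

```text
t 2.15 pos [518.6 -16.7 230.8] yaw_y -75.47 z-axis [-0.001 -0.    -1.   ] q [ 0.33   0.286 -0.428  1.899  0.141  0.987 -1.478] gap 1.003 F [-0.1 -1.1  0.6]
  dp cm [ 0.04 -0.11 -0.02] 
[[0.25, -0.92, -0.3, 595.98], [-0.97, -0.24, -0.08, 4.22], [-0.0, 0.31, -0.95, 371.32], [0.0, 0.0, 0.0, 1.0]]
4571 [524.73620367 -13.40238781 110.16714912] ((523.1482543945312, -13.738068580627441), 28.016611099243164)
```

Run:
```python
from h import *
from scipy.optimize import least_squares
robot_c=robot.calibration("wrist")
def fit(p,c,d,W,zlo,name,z=112.5):
    m=((W[...,2]>zlo)&(W[...,2]<120)).astype(np.uint8)
    m=cv2.morphologyEx(m,cv2.MORPH_OPEN,np.ones((3,3)))
    n,l,s,_=cv2.connectedComponentsWithStats(m);
    b=[i for i in range(1,n) if np.hypot(*(np.median(W[l==i],0)[:2]-[520,-15]))<20]
    m=(l==max(b,key=lambda i:s[i,4])).astype(np.uint8)
    k=cv2.findContours(m,cv2.RETR_EXTERNAL,cv2.CHAIN_APPROX_NONE)[0][0][:,0]
    P=np.array([world(c,a,b,z=z)[:2] for a,b in k])
    r=least_squares(lambda q:np.hypot(*(P-q[:2]).T)-q[2],[520,-15,27],loss="soft_l1")
    print(name,zlo,"medz",np.median(W[...,2][m>0]),np.round(r.x,1), "xr",P.min(0),P.max(0))
f=np.load("pics/top0.npz");c=dict(K=f["K"],pose=f["pose"],k1=float(f["k1"]));W=cloud(c,f["d"])
for z in(95,106,109): fit(f["p"],c,None,W,z,"top")
w=np.load("pics/w2.npz")
for z in(95,104,108): fit(w["p"],robot_c,None,w["W"],z,"wrist")
f=np.load("pics/side0.npz");c=dict(K=f["K"],pose=f["pose"],k1=float(f["k1"]));W=cloud(c,f["d"])
for z in(104,108): fit(f["p"],c,None,W,z,"side")
```

```text
top 95 medz 111.63591994454737 [519.2 -15.6  26.5] xr [493.47964417 -41.47159002] [545.90476881  10.32746966]
top 106 medz 111.75604526306051 [520.  -15.8  25.9] xr [493.53926937 -41.47159002] [545.90476881  10.21615554]
top 109 medz 111.92412262515506 [519.7 -16.   24.5] xr [495.40738905 -39.60803816] [545.90476881   8.38614442]
wrist 95 medz 110.26294912033063 [525.3 -13.9  26.6] xr [498.22549071 -40.96985504] [553.47090567  12.83215246]
wrist 104 medz 110.28726471884409 [524.7 -14.1  26.3] xr [498.22549071 -40.96985504] [551.70556742  12.83215246]
wrist 108 medz 110.32616116357639 [524.3 -14.2  25.7] xr [498.22549071 -40.63813346] [550.3978224   11.95201116]
side 104 medz 111.89796573213118 [522.7  -5.9  29. ] xr [493.73573468 -36.60288776] [549.11162985  26.81309817]
side 108 medz 112.28816148964779 [522.4  -9.3  26.4] xr [495.67856355 -36.60288776] [549.11162985  19.04463193]
```

Emit:
apply_moves([
  {"claw": 1,"dp": [0,0,0],"turn": [0,0,10]},
  {"claw": 1,"dp": [0,0,0],"turn": [0,0,10]},
  {"claw": 1,"dp": [0,0,0],"turn": [0,0,10]},
  {"claw": 1,"dp": [0,0,0],"turn": [0,0,10]},
  {"claw": 1,"dp": [0,0,0],"turn": [0,0,0]},
])

```text
time_s: 2.82
tool_pos: [518.7, -17.7, 231.4]
eef_rot: [3.063, -0.693, 0.0]
force: [0.1, 0.7, -0.0]
finger_gap: 0.999
```

Run:
```python
from h import *
todo(520,-15,76)
```

```text
t 2.83 pos [518.7 -17.7 231.4] yaw_y -115.49 z-axis [-0.    -0.001 -1.   ] q [ 0.235  0.271 -0.312  1.905  0.1    0.981 -2.138] gap 0.999 F [ 0.1  0.7 -0. ]
  dp cm [-0.   -0.31 15.54]
```

Emit:
apply_moves([
  {"claw": 1,"dp": [-0.1,-0.35,2.0],"turn": [0,0,0]},
  {"claw": 1,"dp": [0,0,4],"turn": [0,0,0]},
  {"claw": 1,"dp": [0,0,2.0],"turn": [0,0,0]},
  {"claw": 1,"dp": [0,0,0],"turn": [0,0,0]},
])

```text
time_s: 3.32
tool_pos: [518.3, -13.5, 149.9]
eef_rot: [3.064, -0.69, -0.005]
force: [-0.1, 0.3, -0.0]
finger_gap: 1.002
```

```bash
cat >> h.py <<'E'
from scipy.optimize import least_squares
def fitcap(c,W,z,near,zlo):
    m=((W[...,2]>zlo)&(W[...,2]<z+8)&(np.hypot(W[...,0]-near[0],W[...,1]-near[1])<45)).astype(np.uint8)
    m=cv2.morphologyEx(m,cv2.MORPH_OPEN,np.ones((3,3)))
    k=max(cv2.findContours(m,cv2.RETR_EXTERNAL,cv2.CHAIN_APPROX_NONE)[0],key=cv2.contourArea)[:,0]
    P=np.array([world(c,a,b,z=z)[:2] for a,b in k])
    r=least_squares(lambda q:np.hypot(*(P-q[:2]).T)-q[2],[*near,27],loss="soft_l1")
    print("cap fit",np.round(r.x,1),"medz",np.median(W[...,2][m>0]),"x",P.min(0),P.max(0)); return r.x
E
python3 - <<'E'
from h import *
todo(521.5,-15,150)
p,d,c=grab("wrist");save("w3.png",p);W=cloud(c,d)
for z in(100,107):fitcap(c,W,112.5,(521,-15),z)
print(np.round(c["pose"],2).tolist())
E
```

```text
t 3.33 pos [518.3 -13.5 149.9] yaw_y -115.38 z-axis [-0.004 -0.    -1.   ] q [ 0.209  0.379 -0.298  1.975  0.15   0.812 -2.187] gap 1.002 F [-0.1  0.3 -0. ]
  dp cm [ 0.35  0.   -0.01] 
cap fit [525.7 -15.   26.6] medz 110.22725732700312 x [498.66143917 -42.11128874] [553.15895217  11.73018545]
cap fit [524.8 -14.6  25.9] medz 110.27240411607829 x [498.66143917 -40.74726759] [550.94198801  11.45256627]
[[-0.43, -0.86, -0.29, 590.87], [-0.9, 0.41, 0.13, -47.15], [0.0, 0.32, -0.95, 290.28], [0.0, 0.0, 0.0, 1.0]]
```

View pics/w3.png

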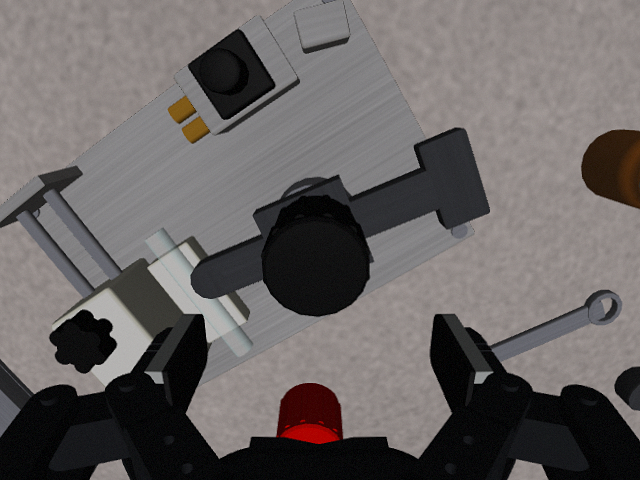

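The cap is centred at about (316,255) in the wrist view, midway between the fingers. The red look-alike is at (310,410), well clear. I'll go down and grip.

Emit:
apply_moves([
  {"claw": 1,"dp": [0.4,0,2.4],"turn": [0,0,0]},
  {"claw": 1,"dp": [0,0,2.4],"turn": [0,0,0]},
  {"claw": 1,"dp": [0,0,2.4],"turn": [0,0,0]},
  {"claw": 1,"dp": [0,0,0],"turn": [0,0,0]},
  {"claw": 0,"dp": [0,0,0],"turn": [0,0,0]},
  {"claw": 0,"dp": [0,0,0],"turn": [0,0,0]},
  {"claw": 0,"dp": [0,0,0],"turn": [0,0,0]},
  {"claw": 0,"dp": [0,0,0],"turn": [0,0,0]},
  {"claw": 0,"dp": [0,0,0],"turn": [0,0,0]},
  {"claw": 0,"dp": [0,0,0],"turn": [0,0,0]},
])

```text
time_s: 4.62
tool_pos: [524.6, -14.1, 81.0]
eef_rot: [-3.064, 0.692, -0.005]
force: [-1.2, 0.3, 5.1]
finger_gap: 0.615
```

Run:
```python
from h import *
todo(522,-15,78);print(robot.read_state()["ft_torque"])
```

```text
t 4.62 pos [524.6 -14.1  81. ] yaw_y -115.44 z-axis [ 0.003  0.    -1.   ] q [ 0.18   0.492 -0.267  2.005  0.203  0.667 -2.231] gap 0.615 F [-1.2  0.3  5.1]
  dp cm [-0.19  0.2   0.3 ] 
[0.15534095 0.12552391 0.0393128 ]
```

Emit:
apply_moves([
  {"claw": 0,"dp": [0,0,-0.03],"turn": [0,0,-10]},
  {"claw": 0,"dp": [0,0,-0.03],"turn": [0,0,-10]},
  {"claw": 0,"dp": [0,0,-0.03],"turn": [0,0,-10]},
  {"claw": 0,"dp": [0,0,-0.03],"turn": [0,0,-10]},
  {"claw": 0,"dp": [0,0,-0.03],"turn": [0,0,-10]},
  {"claw": 0,"dp": [0,0,-0.03],"turn": [0,0,-10]},
  {"claw": 0,"dp": [0,0,0],"turn": [0,0,0]},
])

```text
time_s: 5.5
tool_pos: [524.7, -14.3, 82.9]
eef_rot: [2.998, 0.934, 0.005]
force: [-0.0, -0.0, 6.1]
finger_gap: 0.608
```

Run:
```python
from h import *
todo(522,-15,78);print(robot.read_state()["ft_torque"])
p,d,c=grab("top");save("t1.png",p);p2,_,_=grab("wrist");save("w4.png",p2)
```

```text
t 5.5 pos [524.7 -14.3  82.9] yaw_y -55.38 z-axis [ 0.003 -0.    -1.   ] q [ 0.385  0.537 -0.525  1.99   0.403  0.714 -1.354] gap 0.608 F [-0.  -0.   6.1]
  dp cm [-0.26 -0.1   0.49] 
[ 0.14440196  0.21822303 -0.00637138]
```

Emit:
apply_moves([
  {"claw": 0,"dp": [0,0,-0.04],"turn": [0,0,-10]},
  {"claw": 0,"dp": [0,0,-0.03],"turn": [0,0,-10]},
  {"claw": 0,"dp": [0,0,-0.03],"turn": [0,0,-10]},
  {"claw": 0,"dp": [0,0,-0.03],"turn": [0,0,-10]},
  {"claw": 0,"dp": [0,0,-0.03],"turn": [0,0,-10]},
  {"claw": 0,"dp": [0,0,-0.03],"turn": [0,0,-10]},
  {"claw": 0,"dp": [0,0,-0.03],"turn": [0,0,-10]},
  {"claw": 0,"dp": [0,0,-0.03],"turn": [0,0,-10]},
  {"claw": 0,"dp": [0,0,-0.03],"turn": [0,0,-10]},
  {"claw": 0,"dp": [0,0,-0.03],"turn": [0,0,-10]},
  {"claw": 0,"dp": [0,0,-0.03],"turn": [0,0,-10]},
  {"claw": 0,"dp": [0,0,-0.03],"turn": [0,0,-10]},
  {"claw": 0,"dp": [0,0,-0.03],"turn": [0,0,-10]},
  {"claw": 0,"dp": [0,0,-0.03],"turn": [0,0,-10]},
  {"claw": 0,"dp": [0,0,-0.03],"turn": [0,0,-10]},
  {"claw": 0,"dp": [0,0,-0.03],"turn": [0,0,-10]},
  {"claw": 0,"dp": [0,0,-0.03],"turn": [0,0,-10]},
  {"claw": 0,"dp": [0,0,-0.03],"turn": [0,0,-10]},
  {"claw": 0,"dp": [0,0,-0.03],"turn": [0,0,-10]},
  {"claw": 0,"dp": [0,0,0],"turn": [0,0,0]},
])

```text
time_s: 8.1
tool_pos: [524.6, -14.5, 88.6]
eef_rot: [-1.191, 2.905, -0.002]
force: [0.5, 0.3, 8.7]
finger_gap: 0.606
```

Run:
```python
from h import *
todo(524.6,-14.2,78);print(robot.read_state()["ft_torque"])
```

```text
t 8.1 pos [524.6 -14.5  88.6] yaw_y 134.59 z-axis [ 0.003 -0.001 -1.   ] q [ 0.841  0.894 -1.228  1.963  0.995  1.067  1.5  ] gap 0.606 F [0.5 0.3 8.7]
  dp cm [-0.02  0.02  1.06] 
[-0.08809938  0.19909209  0.01667525]
```

Emit:
apply_moves([
  {"claw": 0,"dp": [0,0,-0.3],"turn": [0,0,0]},
  {"claw": 0,"dp": [0,0,-0.3],"turn": [0,0,0]},
  {"claw": 0,"dp": [0,0,0],"turn": [0,0,0]},
])

```text
time_s: 8.48
tool_pos: [523.3, -14.6, 93.0]
eef_rot: [1.19, -2.907, 0.001]
force: [-0.9, -0.2, -1.5]
finger_gap: 0.611
```

Emit:
apply_moves([
  {"claw": 0,"dp": [0,0,-2],"turn": [0,0,0]},
  {"claw": 0,"dp": [0,0,-3],"turn": [0,0,0]},
  {"claw": 0,"dp": [0,0,-3],"turn": [0,0,0]},
  {"claw": 0,"dp": [-1,1.71,-0.5],"turn": [0,0,0]},
  {"claw": 0,"dp": [-1.99,3.41,0],"turn": [0,0,0]},
  {"claw": 0,"dp": [-1.99,3.41,0],"turn": [0,0,0]},
  {"claw": 0,"dp": [-1.99,3.41,0],"turn": [0,0,0]},
  {"claw": 0,"dp": [-1.99,3.41,0],"turn": [0,0,0]},
  {"claw": 0,"dp": [-1.99,3.41,0],"turn": [0,0,0]},
  {"claw": 0,"dp": [-1.99,3.41,0],"turn": [0,0,0]},
  {"claw": 0,"dp": [-1.99,3.41,0],"turn": [0,0,0]},
  {"claw": 0,"dp": [-1.99,3.41,0],"turn": [0,0,0]},
  {"claw": 0,"dp": [-1.99,3.41,0],"turn": [0,0,0]},
  {"claw": 0,"dp": [-1,1.71,0],"turn": [0,0,0]},
  {"claw": 0,"dp": [0,0,0],"turn": [0,0,0]},
])

```text
time_s: 10.35
tool_pos: [423.4, 370.6, 177.7]
eef_rot: [1.197, -2.904, -0.001]
force: [-0.0, 0.6, -2.4]
finger_gap: 0.614
```

Run:
```python
from h import *
todo(426,368,26)
p,d,c=grab("wrist");p2,d2,c2=grab("side");save("w5.png",np.vstack([cv2.resize(p,(400,300)),cv2.resize(p2[200:470,160:520],(400,300))]))
for n,(d,c) in dict(w=(d,c),s=(d2,c2)).items():
    W=cloud(c,d)
    m=(W[...,2]>14)&(W[...,2]<30)&(W[...,0]>340)&(W[...,0]<600)&(W[...,1]>270)&(W[...,1]<480)
    P=W[m][:,:2].astype(np.float32); print(n,m.sum(),cv2.minAreaRect(P) if m.sum()>5 else "")
```

```text
t 10.35 pos [423.4 370.6 177.7] yaw_y 134.82 z-axis [-0.001  0.    -1.   ] q [ 0.082  0.774 -1.245  1.816  0.802  1.169  0.922] gap 0.614 F [-0.   0.6 -2.4]
  dp cm [-1.000e-02 -3.800e-01  1.517e+01] 
w 3531 ((474.906494140625, 382.1031494140625), (200.33799743652344, 150.3033447265625), 6.649412631988525)
s 2201 ((476.0517578125, 382.589599609375), (200.48321533203125, 154.39068603515625), 6.8489274978637695)
```

View pics/w5.png

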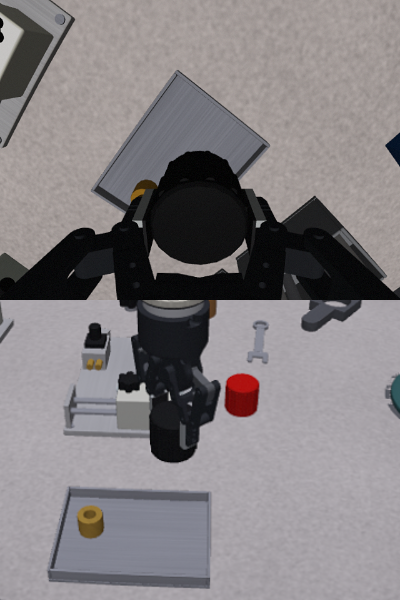

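The tray is now fixed at centre (475.5, 382.3), long axis at 6.7°. The wrist half of the picture shows the cap held upright over the tray, with the bushing at about (143,190). The side half shows the bushing at the far end of the tray. I'll set the cap down at about (431, 377).

Emit:
apply_moves([
  {"claw": 0,"dp": [-0.5,-0.04,2],"turn": [0,0,0]},
  {"claw": 0,"dp": [-0.49,-0.04,3],"turn": [0,0,0]},
  {"claw": 0,"dp": [0,0,3],"turn": [0,0,0]},
  {"claw": 0,"dp": [0,0,3],"turn": [0,0,0]},
  {"claw": 0,"dp": [0,0,2],"turn": [0,0,0]},
  {"claw": 0,"dp": [0,0,1.4],"turn": [0,0,0]},
  {"claw": 0,"dp": [0,0,0.3],"turn": [0,0,0]},
  {"claw": 0,"dp": [0,0,0],"turn": [0,0,0]},
  {"claw": 0,"dp": [0,0,0],"turn": [0,0,0]},
])

```text
time_s: 11.58
tool_pos: [434.0, 375.3, 31.7]
eef_rot: [-1.19, 2.906, 0.001]
force: [0.1, -0.7, -2.7]
finger_gap: 0.61
```

Emit:
apply_moves([
  {"claw": 0,"dp": [0,0,0.3],"turn": [0,0,0]},
  {"claw": 0,"dp": [0,0,0.2],"turn": [0,0,0]},
  {"claw": 0,"dp": [0,0,0.1],"turn": [0,0,0]},
  {"claw": 0,"dp": [0,0,0],"turn": [0,0,0]},
])

```text
time_s: 12.08
tool_pos: [433.6, 374.8, 24.9]
eef_rot: [1.191, -2.907, 0.0]
force: [0.3, -0.5, -1.4]
finger_gap: 0.615
```

Emit:
apply_moves([
  {"claw": 0,"dp": [0,0,0.1],"turn": [0,0,0]},
  {"claw": 0,"dp": [0,0,0],"turn": [0,0,0]},
])

```text
time_s: 12.32
tool_pos: [433.6, 374.9, 24.8]
eef_rot: [-1.191, 2.907, -0.001]
force: [-1.3, -2.4, 7.2]
finger_gap: 0.613
```

Emit:
apply_moves([
  {"claw": 1,"dp": [0,0,-0.1],"turn": [0,0,0]},
  {"claw": 1,"dp": [0,0,0],"turn": [0,0,0]},
  {"claw": 1,"dp": [0,0,0],"turn": [0,0,0]},
  {"claw": 1,"dp": [0,0,0],"turn": [0,0,0]},
  {"claw": 1,"dp": [0,0,-1],"turn": [0,0,0]},
  {"claw": 1,"dp": [0,0,-3],"turn": [0,0,0]},
  {"claw": 1,"dp": [0,0,-5],"turn": [0,0,0]},
  {"claw": 1,"dp": [0,0,-5],"turn": [0,0,0]},
  {"claw": 1,"dp": [0,0,-3],"turn": [0,0,0]},
  {"claw": 1,"dp": [0,0,0],"turn": [0,0,0]},
])

```text
time_s: 13.58
tool_pos: [434.2, 376.0, 197.8]
eef_rot: [-1.189, 2.903, 0.002]
force: [0.5, -0.3, -0.3]
finger_gap: 0.999
```

Run:
```python
from h import *
todo(524,-65,195,179)
p,d,c=grab("top");save("t2.png",p);W=cloud(c,d)
fitcap(c,W,56,(432,376),49)
v,u=np.mgrid[:480,:640];g=p.astype(int).sum(-1);Z=W[...,2]
def axis(m,z,n):
    m=cv2.morphologyEx(m.astype(np.uint8),cv2.MORPH_OPEN,np.ones((3,3)))
    k=max(cv2.findContours(m,cv2.RETR_EXTERNAL,cv2.CHAIN_APPROX_NONE)[0],key=cv2.contourArea)[:,0]
    P=np.array([world(c,a,b,z=z)[:2] for a,b in k],np.float32);r=cv2.minAreaRect(P)
    print(n,np.round(r[0],1),np.round(r[1],1),round(r[2],2),P.min(0),P.max(0))
axis((u>275)&(u<390)&(v>175)&(v<230)&(g<260)&(Z>50)&(Z<66),58,"arm")
m=(u>330)&(u<362)&(v>185)&(v<225)&(g<260)&(Z>50)&(Z<66);ys=[];
for col in range(345,360):
    vs=v[:,col][m[:,col]]; ys.append(world(c,col,vs.mean(),z=58)[:2])
ys=np.array(ys);print("barpts",np.round(ys[[0,-1]],1))
m=(u>286)&(u<306)&(v>185)&(v<225)&(g<260)&(Z>50)&(Z<66)
ys=[world(c,col,v[:,col][m[:,col]].mean(),z=58)[:2] for col in range(290,304)];print("tailpts",np.round([ys[0],ys[-1]],1))
```

```text
t 13.57 pos [434.2 376.  197.8] yaw_y 134.54 z-axis [ 0.004  0.003 -1.   ] q [ 0.082  0.762 -1.254  1.775  0.782  1.201  0.945] gap 0.999 F [ 0.5 -0.3 -0.3]
  dp cm [ 24.53 -37.73   0.18] tool-z turn -44.5Traceback (most recent call last):
  File "<stdin>", line 4, in <module>
  File "h.py", line 33, in fitcap
    k=max(cv2.findContours(m,cv2.RETR_EXTERNAL,cv2.CHAIN_APPROX_NONE)[0],key=cv2.contourArea)[:,0]
      ~~~^^^^^^^^^^^^^^^^^^^^^^^^^^^^^^^^^^^^^^^^^^^^^^^^^^^^^^^^^^^^^^^^^^^^^^^^^^^^^^^^^^^^
ValueError: max() iterable argument is empty
```

View pics/t2.png

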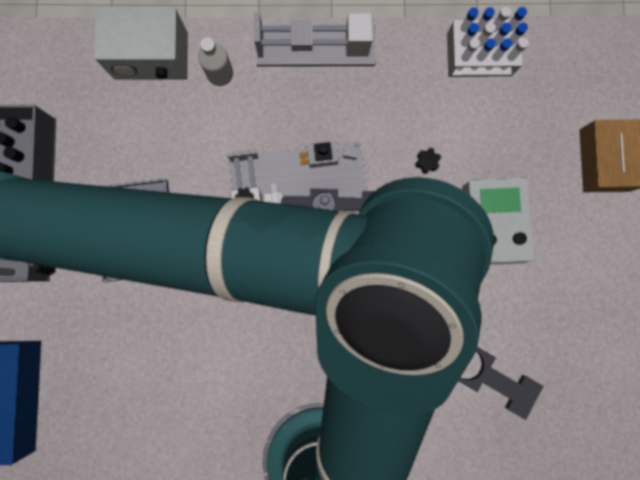

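The robot hides the middle of this top view: only the valve at (322,152), the spacer and the pin at (322,200) show. I'll move back over the arm and look from the wrist.

Emit:
apply_moves([
  {"claw": 1,"dp": [2.45,-3.77,0],"turn": [0,0,0]},
  {"claw": 1,"dp": [2.45,-3.77,0],"turn": [0,0,0]},
  {"claw": 1,"dp": [2.45,-3.77,0],"turn": [0,0,0]},
  {"claw": 1,"dp": [2.45,-3.77,0],"turn": [0,0,0]},
  {"claw": 1,"dp": [2.45,-3.77,0],"turn": [0,0,0]},
  {"claw": 1,"dp": [2.45,-3.77,0],"turn": [0,0,0]},
  {"claw": 1,"dp": [2.45,-3.77,0],"turn": [0,0,0]},
  {"claw": 1,"dp": [2.45,-3.77,0],"turn": [0,0,0]},
  {"claw": 1,"dp": [2.45,-3.77,0],"turn": [0,0,0]},
  {"claw": 1,"dp": [2.45,-3.77,0],"turn": [0,0,0]},
  {"claw": 1,"dp": [0,0,0],"turn": [0,0,0]},
  {"claw": 1,"dp": [0,0,0],"turn": [0,0,0]},
])

```text
time_s: 15.12
tool_pos: [522.6, -65.3, 194.0]
eef_rot: [1.191, -2.906, -0.002]
force: [0.4, 0.0, 0.3]
finger_gap: 1.002
```

Run:
```python
from h import *
todo(524,-65,195,179)
p,d,c=grab("wrist");save("w6.png",p);W=cloud(c,d);np.savez("pics/w6.npz",p=p,W=W)
p2,d2,c2=grab("side");save("s6.png",p2);W2=cloud(c2,d2)
try: fitcap(c2,W2,56,(432,376),49)
except Exception as e: print(e)
```

```text
t 15.12 pos [522.6 -65.3 194. ] yaw_y 134.56 z-axis [-0.002  0.001 -1.   ] q [ 1.024  0.798 -1.39   1.884  0.843  1.228  1.694] gap 1.002 F [0.4 0.  0.3]
  dp cm [-0.12 -0.08 -0.1 ] tool-z turn -44.4
cap fit [433.3 379.3  28. ] medz 56.019939489970966 x [405.83288113 350.28427087] [460.43164011 409.38872705]
```

View pics/w6.png

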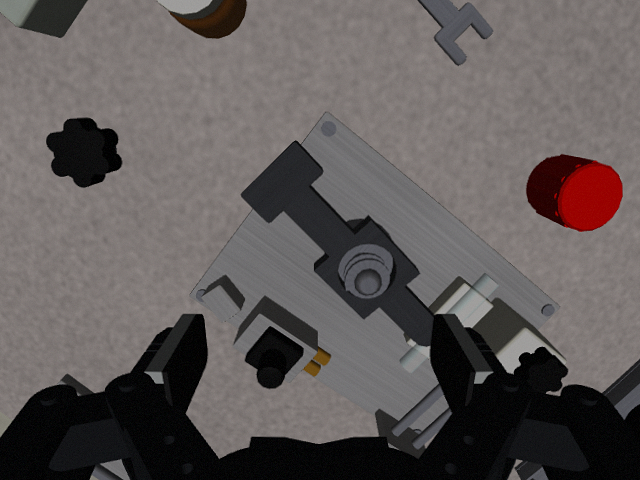

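Wrist view: the arm's hole and pin are at (367,272), the bare bar runs to the paddle at (283,180), and the red cap is at (580,190). The cap in the tray fits with its top at z 56 at (433,379), so it stands upright. Next I'll measure the arm's axis.

```bash
cat >> h.py <<'E'
def armfit(c,W,p,pin,zt=58.,zlo=None,zhi=None):
    "axis of arm from ray-cast contour at its top plane"
    g=p.astype(int).sum(-1);Z=W[...,2];rr=np.hypot(W[...,0]-pin[0],W[...,1]-pin[1])
    m=((Z>(zlo or zt-9))&(Z<(zhi or zt+6))&(g<230)&(rr<125)).astype(np.uint8)
    m=cv2.morphologyEx(m,cv2.MORPH_OPEN,np.ones((3,3)))
    k=max(cv2.findContours(m,cv2.RETR_EXTERNAL,cv2.CHAIN_APPROX_NONE)[0],key=cv2.contourArea)
    mm=np.zeros_like(m);cv2.drawContours(mm,[k],-1,1,-1)
    vv,uu=np.nonzero(mm);P=np.array([world(c,a,b,z=zt)[:2] for a,b in zip(uu[::3],vv[::3])])
    r=cv2.minAreaRect(P.astype(np.float32));ctr=np.array(r[0])
    print("medz",np.median(Z[m>0]),"rect",np.round(r,1) if 0 else r)
    w,V=np.linalg.eigh(np.cov((P-P.mean(0)).T));e=V[:,1]
    def width(s,e): 
        q=(P-ctr)@e; t=(P-ctr)@np.array([-e[1],e[0]]); k=(q>s-8)&(q<s+8); return t[k].max()-t[k].min()
    if width(80,e)<width(-80,e): e=-e
    n=np.array([-e[1],e[0]])
    for _ in range(3):   # centre line from bins
        q=(P-ctr)@e; t=(P-ctr)@n; S=[];T=[]
        for s in np.arange(-85,90,5):
            b=(q>s-2.5)&(q<s+2.5)
            if b.sum()>5: S.append(s);T.append((t[b].max()+t[b].min())/2)
        S,T=np.array(S),np.array(T);k=(S>12)&(S<55)|(S<-42)|(S>70); a=np.polyfit(S[k],T[k],1)
        e=e+a[0]*n;e/=np.linalg.norm(e);ctr=ctr+a[1]*n;n=np.array([-e[1],e[0]])
    q=(P-ctr)@e;print("ext",q.min(),q.max());pad=ctr+e*(q.max()-15);hub=ctr+e*(q.max()-108)
    print("az",np.degrees(np.arctan2(e[1],e[0])),"hub",hub,"grip50",hub+50*e,"paddle",pad);return e,hub
E
python3 - <<'E'
from h import *
w=np.load("pics/w6.npz");c=robot.calibration("wrist")
armfit(c,w["W"],w["p"],(524.6,-14.3),57.,48,64)
e,h=armfit(c,w["W"],w["p"],(524.6,-14.3),58.,50,64)
E
```

```text
medz 55.990535206696336 rect ((521.3480834960938, -22.927871704101562), (192.4181365966797, 58.220951080322266), 88.28631591796875)
ext -96.27754864071413 96.1312402970846
az -92.36887455218988 hub [521.71076629 -11.06406161] grip50 [519.64412216 -61.02133317] paddle [ 517.86680821 -103.98458671]
medz 56.008809795321156 rect ((520.8981323242188, -23.775314331054688), (190.55186462402344, 58.2890625), 87.73219299316406)
ext -95.27117725220879 95.28194115101019
az -92.22815474254007 hub [521.46212522 -11.06968244] grip50 [519.51818346 -61.03187905] paddle [ 517.84639355 -103.99936814]
```

Emit:
apply_moves([
  {"claw": 1,"dp": [0,0,0],"turn": [0,0,-9]},
  {"claw": 1,"dp": [0,0,0],"turn": [0,0,-9]},
  {"claw": 1,"dp": [0,0,0],"turn": [0,0,-9]},
  {"claw": 1,"dp": [0,0,0],"turn": [0,0,-9]},
  {"claw": 1,"dp": [0,0,0],"turn": [0,0,-8.4]},
  {"claw": 1,"dp": [0,0,0],"turn": [0,0,0]},
  {"claw": 1,"dp": [0,0,0],"turn": [0,0,0]},
])

```text
time_s: 16.1
tool_pos: [523.3, -65.1, 194.9]
eef_rot: [2.199, -2.243, 0.0]
force: [-0.3, -0.2, -0.2]
finger_gap: 0.998
```

Run:
```python
from h import *
todo(524,-65,195,179)
p,d,c=grab("wrist");save("w7.png",p);W=cloud(c,d)
armfit(c,W,p,(524.6,-14.3),58.,48,64)
```

```text
t 16.1 pos [523.3 -65.1 194.9] yaw_y 178.88 z-axis [-0. -0. -1.] q [ 1.044  0.915 -1.504  1.882  0.951  1.332  2.384] gap 0.998 F [-0.3 -0.2 -0.2]
  dp cm [-0.01 -0.07 -0.01] tool-z turn -0.1
medz 56.017146935561755 rect ((521.5775146484375, -24.052459716796875), (193.32473754882812, 57.50572204589844), 87.58467102050781)
ext -96.65356134494388 96.65077079475206
az -92.22396405156466 hub [522.01153394 -12.7115333 ] grip50 [520.07124649 -62.67387197] paddle [ 518.40259928 -105.64148322]
```

Emit:
apply_moves([
  {"claw": 1,"dp": [-0.24,0.31,2],"turn": [0,0,1]},
  {"claw": 1,"dp": [0,0,3],"turn": [0,0,0]},
  {"claw": 1,"dp": [0,0,4],"turn": [0,0,0]},
  {"claw": 1,"dp": [0,0,4],"turn": [0,0,0]},
  {"claw": 1,"dp": [0,0,2.4],"turn": [0,0,0]},
  {"claw": 1,"dp": [0,0,1],"turn": [0,0,0]},
  {"claw": 1,"dp": [0,0,0],"turn": [0,0,0]},
  {"claw": 1,"dp": [0,0,0],"turn": [0,0,0]},
])

```text
time_s: 17.15
tool_pos: [520.8, -63.2, 31.7]
eef_rot: [-2.18, 2.261, -0.002]
force: [0.2, 0.4, 0.5]
finger_gap: 1.0
```

Run:
```python
from h import *
todo(520,-62.7,31,177.8)
```

```text
t 17.15 pos [520.8 -63.2  31.7] yaw_y 177.92 z-axis [ 0.001 -0.    -1.   ] q [ 0.94   1.074 -1.261  1.979  1.196  1.12   2.232] gap 1.0 F [0.2 0.4 0.5]
  dp cm [-0.04  0.08  0.07] tool-z turn 0.1
```

Emit:
apply_moves([
  {"claw": 0,"dp": [0,0,0],"turn": [0,0,0]},
  {"claw": 0,"dp": [0,0,0],"turn": [0,0,0]},
  {"claw": 0,"dp": [0,0,0],"turn": [0,0,0]},
  {"claw": 0,"dp": [0,0,0],"turn": [0,0,0]},
  {"claw": 0,"dp": [0,0,0],"turn": [0,0,0]},
  {"claw": 0,"dp": [0,0,0],"turn": [0,0,0]},
  {"claw": 0,"dp": [0,0,-0.5],"turn": [0,0,0]},
  {"claw": 0,"dp": [0,0,-0.5],"turn": [0,0,0]},
  {"claw": 0,"dp": [0,0,0],"turn": [0,0,0]},
])

```text
time_s: 18.27
tool_pos: [520.3, -63.3, 41.0]
eef_rot: [-2.181, 2.261, -0.0]
force: [0.5, -0.2, -2.5]
finger_gap: 0.295
```

Run:
```python
from h import *
todo(520,-62.7,31,177.8);print(robot.read_state()["ft_torque"])
```

```text
t 18.27 pos [520.3 -63.3  41. ] yaw_y 177.94 z-axis [ 0. -0. -1.] q [ 0.946  1.063 -1.275  1.977  1.179  1.131  2.241] gap 0.295 F [ 0.5 -0.2 -2.5]
  dp cm [-0.06  0.03  1.  ] tool-z turn 0.1
[-0.05873333  0.04061289  0.02691847]
```

Emit:
apply_moves([
  {"claw": 0,"dp": [0,0,-2],"turn": [0,0,0]},
  {"claw": 0,"dp": [0,0,-3],"turn": [0,0,0]},
  {"claw": 0,"dp": [0,0,-3],"turn": [0,0,0]},
  {"claw": 0,"dp": [0,0,-1],"turn": [0,0,0]},
  {"claw": 0,"dp": [0,0,0],"turn": [0,0,5]},
  {"claw": 0,"dp": [0,0,0],"turn": [0,0,10]},
  {"claw": 0,"dp": [0,0,0],"turn": [0,0,10]},
  {"claw": 0,"dp": [0,0,0],"turn": [0,0,10]},
  {"claw": 0,"dp": [0,0,0],"turn": [0,0,10]},
  {"claw": 0,"dp": [0,0,0],"turn": [0,0,10]},
  {"claw": 0,"dp": [0,0,0],"turn": [0,0,10]},
  {"claw": 0,"dp": [0,0,0],"turn": [0,0,10]},
  {"claw": 0,"dp": [0,0,0],"turn": [0,0,5]},
  {"claw": 0,"dp": [0,0,0],"turn": [0,0,0]},
])

```text
time_s: 20.02
tool_pos: [519.9, -63.3, 130.8]
eef_rot: [0.219, -3.133, 0.001]
force: [0.3, -0.3, -1.9]
finger_gap: 0.29
```

Run:
```python
from h import *
todo(520,-62.7,131)
p,d,c=grab("wrist");save("w8.png",p);W=cloud(c,d);g=p.astype(int).sum(-1);s,Rm=pose()
T=(W-s["tool_pos"])@Rm
m=(g<230)&(abs(T[...,2]+27)<8)&(T[...,0]>25)&(T[...,0]<90)&(abs(T[...,1])<45);k=T[m]
print(m.sum(),np.percentile(k,[1,50,99],axis=0))
for lo in range(25,75,5):
    q=k[(k[:,0]>lo)&(k[:,0]<lo+5)]
    if len(q)>20: print(lo,np.round([q[:,1].min(),q[:,1].max(),(q[:,1].min()+q[:,1].max())/2,np.median(q[:,2])],1))
```

```text
t 20.02 pos [519.9 -63.3 130.8] yaw_y 98.01 z-axis [-0.001 -0.001 -1.   ] q [ 0.924  0.754 -1.183  1.942  0.825  1.042  1.074] gap 0.29 F [ 0.3 -0.3 -1.9]
  dp cm [-0.01  0.06 -0.02] 
17226 [[ 25.76426703 -25.93219979 -26.0592753 ]
 [ 43.82645338   0.78928121 -24.66091928]
 [ 57.76156013  27.83741649 -20.65333073]]
25 [-26.2  28.8   1.3 -24.6]
30 [-27.1  28.8   0.9 -24.7]
35 [-27.1  28.7   0.8 -24.7]
40 [-26.9  29.    1.  -24.7]
45 [-26.9  28.9   1.  -24.8]
50 [-26.9  28.9   1.  -24.8]
55 [-26.4  28.8   1.2 -24.1]
```

Emit:
apply_moves([
  {"claw": 0,"dp": [0,0,0],"turn": [0,0,6.4]},
  {"claw": 0,"dp": [0,0,0],"turn": [0,0,10]},
  {"claw": 0,"dp": [0,0,0],"turn": [0,0,10]},
  {"claw": 0,"dp": [0,0,0],"turn": [0,0,10]},
  {"claw": 0,"dp": [0,0,0],"turn": [0,0,10]},
  {"claw": 0,"dp": [0,0,0],"turn": [0,0,10]},
  {"claw": 0,"dp": [0,0,0],"turn": [0,0,10]},
  {"claw": 0,"dp": [0,0,0],"turn": [0,0,10]},
  {"claw": 0,"dp": [0,0,0],"turn": [0,0,10]},
  {"claw": 0,"dp": [0,0,0],"turn": [0,0,5]},
  {"claw": 0,"dp": [1.2,0.13,0],"turn": [0,0,0]},
  {"claw": 0,"dp": [2.5,0.26,0],"turn": [0,0,0]},
  {"claw": 0,"dp": [2.5,0.26,0],"turn": [0,0,0]},
  {"claw": 0,"dp": [2.5,0.26,0],"turn": [0,0,0]},
  {"claw": 0,"dp": [1.1,0.12,0],"turn": [0,0,0]},
  {"claw": 0,"dp": [0,0,0],"turn": [0,0,0]},
  {"claw": 0,"dp": [0,0,0],"turn": [0,0,0]},
])

```text
time_s: 22.2
tool_pos: [519.4, 34.2, 130.6]
eef_rot: [2.092, 2.344, -0.001]
force: [0.1, 0.3, -2.8]
finger_gap: 0.294
```

Run:
```python
from h import *
todo(518.9,35.4,100,6.6)
p,d,c=grab("side");p2,_,c2=grab("top");p3,_,_=grab("wrist")
a=cv2.resize(p[170:340,200:370],(400,400),interpolation=2);b=cv2.resize(p2[130:260,220:400],(400,289),interpolation=2);e=cv2.resize(p3,(400,300))
o=np.zeros((600,800,3),np.uint8);o[:400,:400]=a;o[:289,400:]=b;o[300:,400:]=e;save("m9.png",o)
```

```text
t 22.2 pos [519.4  34.2 130.6] yaw_y 6.5 z-axis [-0.001 -0.001 -1.   ] q [ 0.538  0.551 -0.846  1.959  0.538  0.872 -0.482] gap 0.294 F [ 0.1  0.3 -2.8]
  dp cm [ 0.13 -0.03  3.06] tool-z turn -0.1
```

View pics/m9.png

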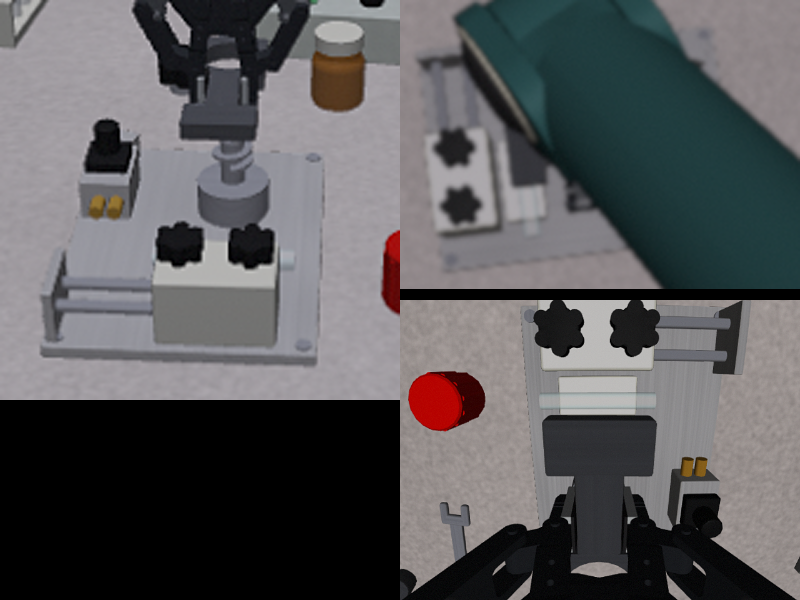

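The composite shows the paddle square to the white block, with its edges parallel in the wrist view. The side view has the hub over the pin. I'll lower it, watching the force.

Emit:
apply_moves([
  {"claw": 0,"dp": [0.12,-0.05,1.5],"turn": [0,0,0]},
  {"claw": 0,"dp": [0,0,2],"turn": [0,0,0]},
  {"claw": 0,"dp": [0,0,1.3],"turn": [0,0,0]},
  {"claw": 0,"dp": [0,0,0.6],"turn": [0,0,0]},
  {"claw": 0,"dp": [0,0,0.5],"turn": [0,0,0]},
  {"claw": 0,"dp": [0,0,0.4],"turn": [0,0,0]},
  {"claw": 0,"dp": [0,0,0],"turn": [0,0,0]},
])

```text
time_s: 23.22
tool_pos: [518.8, 36.3, 67.8]
eef_rot: [2.091, 2.344, -0.0]
force: [-0.5, -1.0, -2.3]
finger_gap: 0.299
```

Emit:
apply_moves([
  {"claw": 0,"dp": [0,0,0.6],"turn": [0,0,0]},
  {"claw": 0,"dp": [0,0,0.6],"turn": [0,0,0]},
  {"claw": 0,"dp": [0,0,0.6],"turn": [0,0,0]},
  {"claw": 0,"dp": [0,0,0.6],"turn": [0,0,0]},
  {"claw": 0,"dp": [0,0,0.5],"turn": [0,0,0]},
  {"claw": 0,"dp": [0,0,0.3],"turn": [0,0,0]},
  {"claw": 0,"dp": [0,0,0],"turn": [0,0,0]},
])

```text
time_s: 24.1
tool_pos: [518.7, 36.4, 35.7]
eef_rot: [-2.091, -2.344, 0.0]
force: [-0.5, -0.3, -3.0]
finger_gap: 0.294
```

Run:
```python
from h import *
todo(518.9,35.4,31,6.6)
```

```text
t 24.1 pos [518.7  36.4  35.7] yaw_y 6.55 z-axis [-0. -0. -1.] q [ 0.429  0.685 -0.715  2.005  0.69   0.709 -0.609] gap 0.294 F [-0.5 -0.3 -3. ]
  dp cm [-0.1   0.01  0.47] tool-z turn -0.1
```

Emit:
apply_moves([
  {"claw": 0,"dp": [-0.1,0,0.2],"turn": [0,0,0]},
  {"claw": 0,"dp": [0,0,0.15],"turn": [0,0,0]},
  {"claw": 0,"dp": [0,0,0.05],"turn": [0,0,0]},
  {"claw": 0,"dp": [0,0,0],"turn": [0,0,0]},
])

```text
time_s: 24.6
tool_pos: [518.9, 35.4, 31.9]
eef_rot: [2.091, 2.344, -0.0]
force: [-0.6, -0.5, -3.4]
finger_gap: 0.294
```

Emit:
apply_moves([
  {"claw": 0,"dp": [0,0,0.06],"turn": [0,0,0]},
  {"claw": 0,"dp": [0,0,0.06],"turn": [0,0,0]},
  {"claw": 0,"dp": [0,0,0],"turn": [0,0,0]},
])

```text
time_s: 24.98
tool_pos: [519.0, 35.4, 31.1]
eef_rot: [2.091, 2.344, -0.0]
force: [-1.6, -0.1, 4.5]
finger_gap: 0.293
```

It has made contact at about the height it was picked up from. I'll release, retreat and look.

Emit:
apply_moves([
  {"claw": 1,"dp": [0,0,0],"turn": [0,0,0]},
  {"claw": 1,"dp": [0,0,0],"turn": [0,0,0]},
  {"claw": 1,"dp": [0,0,0],"turn": [0,0,0]},
  {"claw": 1,"dp": [0,0,0],"turn": [0,0,0]},
  {"claw": 1,"dp": [0,0,0],"turn": [0,0,0]},
  {"claw": 1,"dp": [0,0,0],"turn": [0,0,0]},
  {"claw": 1,"dp": [0,0,-1.5],"turn": [0,0,0]},
  {"claw": 1,"dp": [0,0,-3],"turn": [0,0,0]},
  {"claw": 1,"dp": [0,0,-4],"turn": [0,0,0]},
  {"claw": 1,"dp": [0,0,-4],"turn": [0,0,0]},
  {"claw": 1,"dp": [0,0,-4],"turn": [0,0,0]},
  {"claw": 1,"dp": [-4,0,0],"turn": [0,0,0]},
  {"claw": 1,"dp": [-4,0,0],"turn": [0,0,0]},
  {"claw": 1,"dp": [0,0,0],"turn": [0,0,0]},
  {"claw": 1,"dp": [0,0,0],"turn": [0,0,0]},
])

```text
time_s: 26.85
tool_pos: [527.9, -43.4, 196.3]
eef_rot: [2.091, 2.345, 0.001]
force: [-1.4, 0.1, 0.1]
finger_gap: 1.0
```

Run:
```python
from h import *
todo(518.9,35.4,31,6.6)
p,d,c=grab("wrist");W=cloud(c,d)
p2,d2,c2=grab("side");W2=cloud(c2,d2)
try: armfit(c,W,p,(524.6,-14.3),58.,48,64)
except Exception as e: print("armfit",e)
m=((W[...,2]>64)&(W[...,2]<75)&(p.min(-1)>110)&(W[...,1]>100)&(W[...,1]<190)).astype(np.uint8)
k=max(cv2.findContours(m,0,1)[0],key=cv2.contourArea)[:,0];P=np.array([world(c,a,b,z=70)[:2] for a,b in k],np.float32)
print("block",cv2.minAreaRect(P))
fitcap(c2,W2,56,(432,376),49)
o=np.zeros((600,800,3),np.uint8);o[:300,:400]=cv2.resize(p,(400,300));o[:600,400:]=cv2.resize(p2[180:470,190:383],(400,600),interpolation=2);save("m10.png",o)
```

```text
t 26.85 pos [527.9 -43.4 196.3] yaw_y 6.56 z-axis [ 0.001  0.    -1.   ] q [ 0.737  0.477 -0.909  1.887  0.447  0.994 -0.254] gap 1.0 F [-1.4  0.1  0.1]
  dp cm [ 7.92  0.   16.53] tool-z turn -0.0
medz 55.99052287724891 rect ((522.7437744140625, -3.4094085693359375), (57.58949661254883, 191.98985290527344), 6.568982124328613)
ext -96.00424348896344 96.08528316189319
az 96.31775208690262 hub [523.86265211 -15.27350792] grip50 [518.36053876  34.42283751] paddle [513.62872127  77.16169457]Traceback (most recent call last):
  File "<stdin>", line 8, in <module>
ValueError: max() iterable argument is empty
```

Run:
```python
from h import *
p,d,c=grab("wrist");W=cloud(c,d)
p2,d2,c2=grab("side");W2=cloud(c2,d2)
for cc,w,n in((c,W,"w"),(c2,W2,"s")):
    m=((w[...,2]>63)&(w[...,2]<100)&(w[...,1]>90)&(w[...,1]<190)&(abs(w[...,0]-505)<70))
    print(n,m.sum(),cv2.minAreaRect(w[m][:,:2].astype(np.float32)) if m.sum()>9 else "")
fitcap(c2,W2,56,(432,376),49)
o=np.zeros((600,800,3),np.uint8);o[:300,:400]=cv2.resize(p,(400,300));o[:600,400:]=cv2.resize(p2[180:470,190:383],(400,600),interpolation=2);save("m10.png",o)
```

```text
w 0 
s 1408 ((505.3182678222656, 143.24844360351562), (90.2930908203125, 61.84795379638672), 6.880057334899902)
cap fit [433.3 379.2  28. ] medz 55.93571951651677 x [405.25962356 350.28427087] [461.04221776 408.02691666]
```

View pics/m10.png

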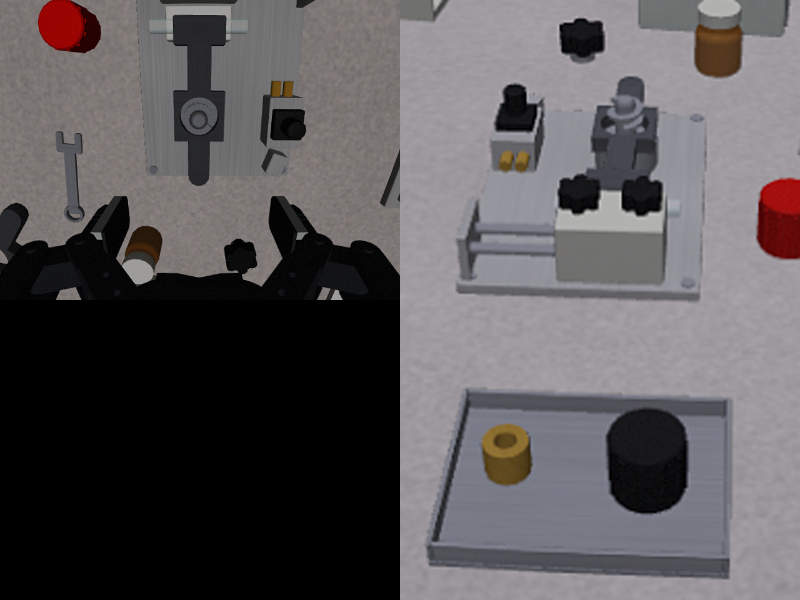

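The arm is flat on the boss, with its paddle over the barrel and pointing at the block. Its axis is at 96.3° and the block's at 96.6–96.9°. The cap stands upright in the tray beside the untouched bushing, and the gripper is clear of everything, so I'm handing the job in.

```bash
python3 -c "
from bench import robot
print(robot.sign_off())"
```

```text
the job is handed in; nothing more can be done
None
```

The job is done and handed in at about 27 s of the 72 s allowed. I unscrewed the cap by 250° and stood it open side down in the tray. I then lifted the small dark arm off, turned it end for end and set it back on the pin. The largest force I read between moves was about 9 N; I did not record peaks during them.

**Last checks:**
- **Cap:** its top is at z 56, which is what 52 mm on a 4 mm floor gives. It stands at about (433, 379), roughly 100 mm from the bushing.
- **Arm height:** its top reads the same height as before I lifted it (56.0 in the wrist camera), so it is fully down.
- **Arm direction:** it measures 96.3°, against 96.6–96.9° for the block and plate, so it is within about 0.6°. The paddle is over the barrel.
- **Other things:** the bushing, valve, spacer, jar, wrench, spare knob and red cap look undisturbed in the last pictures. I checked these by eye only.

**Problems and disagreements:**
- The cameras disagreed on the cap's first position by about 5 mm in x and up to 10 mm in y. The wrist view agreed with the position I got by gripping, so I used that.
- The first move call was refused because some rows were missing fields.
- The wrist camera could not see the block at the end, so its final direction comes from the side and top views.

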